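# Pin the frame joint and hold the stapling press open for reloading

## Robot

A 7-joint arm with a two-finger parallel gripper is mounted at the origin on a cart in front of the work surface, level with it; the furniture and walls round the work are solid. World frame = base frame: x ahead of the robot, y to its left, z up, the work surface at z = 0. Lengths are in m, angles in rad, forces in N, time in s.
With the tool pointing down it reaches from about 0.4 to 0.875 m from the base axis. Payload 19.3 kg.
Tool frame: the origin (TCP) lies on the centre line of the jaws, within the pads' length; the fingertips stand 8 mm ahead of it and the grasp point (between the pads) lies 11 mm behind it; z points along the fingers, y is the line along which they close (so a half turn about z gives the same grasp; the last joint's range is limited). The gripper opens to 85 mm and grips with 20 to 120 N. Pads are 22 mm wide; open, the fingers measure 114 mm over their backs; the gripper's body (76 mm by 85 mm) begins 54 mm behind the grasp point. The pads swing forward as they close: fully open they stand 13 mm farther back than shut.
Start: joints at [1.146, 0.521, -0.036, 1.599, 0.021, 1.021, -0.113], TCP at [0.217, -0.586, 0.239] pointing down, gripper open.
Joint ranges: [-2.91, 2.91], [-0.3, 2.13], [-1.5, 1.42], [0.17, 2.43], [-1.26, 4.41], [0.16, 1.93], [-2.52, 2.52]. Speed limits (rad/s): [1.89, 1.89, 2.39, 2.39, 3.01, 3.01, 3.01].

## Interface

Orientations are given as [roll, pitch, yaw] about the fixed x, y, z axes, in that order (R = Rz(yaw) Ry(pitch) Rx(roll)).
In Python, from workcell import status, grab_frame, camera_params, bot, search_frame, silhouettes gives the robot as it stands.
- The arm moves only by the shell command python3 -m creep 'ROWS' [FORCE]. ROWS is JSON, a list of rows, each a list of 5 numbers: the shift along the tool's x, y, z in units of 60 mm (1.0 is 60 mm), then the turn about the tool's z in units of 8 degrees (1.0 is 8 degrees), then the opening, from 0 (shut) to 1 (fully open). In form: [[x, y, z, twist, hand], ...]. A call has 1 to 5 rows; each row is the pose to reach, as a shift and turn from the pose commanded when the call began, along the tool's axes at that moment; what a row does not reach only later rows make up. A row lasts 1/8 s, in which the tool goes at most 62.5 mm and 10.7 degrees, less where a joint would pass 70% of its speed; a pose out of reach is approached as far as the arm can. A call with a gripper value outside its range is refused whole. The fingers move at their own pace and stop on an object; FORCE is the grip in N (left out, the last holds). Time passes only in rows, so rows that repeat a pose let the fingers close. It gives the time, the measured TCP pose, the force, the opening and the grip force at its end, in the units of the state.
- status.observe(): the state, without advancing time (a new reading comes with each control period).
- grab_frame(name): name is "scene" or "top" or "wrist"; returns the picture (420x560x3 uint8, blue, green, red); there is no depth.
- camera_params(name): a dict with "K" (3x3 intrinsics, pixels), "rvec" (rotation vector, rad) and "tvec" (3), from world to camera coordinates, as OpenCV has them; the wrist camera has in their place "tool_from_camera" (4x4, takes a point from camera to tool coordinates, whose origin is the TCP and whose axes are the flange's). Camera axes: x right, y down, z forward; pixel columns grow to the right and rows downward; lengths in m; the calibration is good to about 2 mm. A picture is of the moment at which its call begins: read the wrist's pose just before it. camera_params takes no time and is no camera call.
- bot.job_done(): hands the job in; it is judged then, once.
Trained networks look in the newest picture that a camera, given by its name, has taken for a name from the list of things; names that differ only in an ending like _2 or _b are one class to them, and where a whole thing is asked for, a point or a joint stands for the part that bears it (a point fixed in the world has none). Each returns a list of dicts, best first, with "p" (0 to 1); they miss things now and then, are a little off and sometimes report something else, mostly with a low value. They report only what shows in the picture. A call takes as long as a camera call.
- search_frame(camera, name): "extent" ([left, top, right, bottom] as shares, 0 to 1, of the picture: columns of its width, rows of its height, round what is visible of it).
- silhouettes(camera, name): "mask" (420x560 bool, what is visible of it) and "extent" ([left, top, right, bottom] as shares, 0 to 1, of the picture: columns of its width, rows of its height, round what is visible of it).
The state is a dict: "clock": time; "qpos": joint angles; "qd": joint speeds; "joint_efforts": joint torques, N m; "position": TCP position; "tool_rot": TCP orientation; "force": force on the tool from outside, world axes, zero at the start; "moment": the same for the moment, N m; "grip_width": finger opening in m; "finger_force": force on a finger pad.
Only numpy, scipy, OpenCV 4.12 (cv2) and the standard library are available. Lean on these libraries where they do the work, as an engineer would, in place of code of your own. Each camera call takes 0.05 s, during which the arm holds its last target. There are 200 camera calls.

## Task

Drive the staple into the mitred frame corner: press the lever of the bench stapling press right down to its stop, then let it come all the way back up so that the driver is clear of the magazine. Then, for me to drop in a fresh stick of staples, pull the sprung magazine pusher out along its rail by its upright post until its pointer is level with the tip of the marker clip, without overrunning the tip by as much as a centimetre (the spring would go solid), and finish while holding it there; it springs shut if let go. Leave the frame corner, the clip and the things lying on the bench where they are.

Things in the scene. Friction and masses are not known exactly. Their poses are not given: they have to be found in the camera images.
- press: bench stapling press, grey casting bolted down. Origin on the bench, x towards its column (away from the robot; yaw within 0.3 rad), y along its magazine rail (robot's left), z up. In its frame, mm: base x -75..115, y -60..60; head x -48..5, y -30..30, top z 131; lever pivot (axis y) x 70, z 150; rail, a channel 34 wide on x = -20, y 30..240, top z 85, its end plate z 92
- lever (a joint): lever of the press, rad: 0 = up at rest (30 degrees above level, pointing to -x of the press), grows as it is pressed down, 0.52 = at its stop, level. A spring returns it: about 4 N at the bar to start it, about 9 N at the stop
- lever_bar (a point): centre of the lever's round black cross bar, 22 mm thick (25 mm hub at its middle), 110 mm long, parallel to the press's y. At rest x -103, y 0, z 250 mm in the press's frame; at the stop x -130, z 150 mm, on an arc of 200 mm radius round the pivot. Press it down from above, or pinch a grip half (the 16 mm wide lever joins its middle from +x)
- pusher: sprung pusher in the rail with its upright post to pull it by. Origin under the post's axis, at x -20, z 60 mm in the press's frame and y = 105 mm + how far it is pulled out; axes parallel to the press's. Slides along y from 0 (home against the head) to at most 90 mm out. A spring drives it home: about 6 N at home, about 9.5 N at 60 mm out; there is no catch
- post_grip (a point): point on the axis of the pusher's round steel post to grip it at, 115 mm above the bench, moving with the pusher. The post is 16 mm thick from 95 to 129 mm above the bench; above that a 21 mm cap, top at 139.5 mm; below it a 22 mm flange and the pusher, top at 93 mm
- pusher_pointer (a point): tip of the pusher's steel pointer, which reaches over the near (-x) lip of the rail, level with the post's axis along the rail
- load_marker (a joint): marker clip, m: its place along the rail, set somewhere from 0.045 to 0.068: how far the pusher is out when its pointer is level with the clip's tip. The clip is held by friction only
- marker_tip (a point): tip of the marker clip, a small brass saddle (14 mm along the rail, 26 mm high) on the near (-x) wall of the rail, its tip at 88 mm above the bench. Axes parallel to the press's
- frame_corner: L-shaped corner of a light wooden picture frame, two 28 mm wide, 18 mm thick legs about 105 mm long, joined in a mitre, lying loose on the anvil under the head with its legs towards -x. Origin under the middle of the mitre. Bystander
- try_square: loose try square with wooden stock and steel blade, 198 x 121 x 17 mm, lying on the bench in front of the press. Bystander
- stick_a: loose stick of staples, 12 x 42 x 10 mm, lying on the bench at the left. Bystander
- tape_measure: loose pocket tape measure, 39 x 90 x 70 mm, standing on the bench in front of the press, to the left of the try square. Bystander

How it is judged:
By the outcome, as a careful person would: the job done as asked, in the order asked, and still so for the second after the job is handed in, while the arm keeps its last pose, push and grip.
It also fails if it takes over 45 s, if anything falls off the work surface, if the arm or the gripper's body presses on something with over 40 N, if the wrist force passes 120 N, or if a joint passes its speed limit or range.

## Working session

There is one attempt and no reset: what is moved stays moved. The work goes in short steps, Python scripts to look and compute and a shell command to move; the robot and the scene stay as the last step left them, time stands still between calls to the robot, and variables do not carry over. Pictures are saved under pics/ and viewed, at most 10 in all, crops included, and the job is handed in when it is done.

```bash
mkdir -p pics; ls; python3 - <<'E'
from workcell import status, grab_frame, camera_params, search_frame
import cv2
s=status.observe(); print({k:(v if isinstance(v,(int,float)) else [round(float(x),3) for x in v]) for k,v in s.items()})
a=grab_frame("scene"); b=grab_frame("top")
cv2.imwrite("pics/s0.png",a); cv2.imwrite("pics/t0.png",b)
for c in ("scene","top"):
    print(c,camera_params(c))
    for n in ("lever_bar","pusher_pointer","post_grip","marker_tip","press","frame_corner","pusher"):
        print(c,n,[(round(float(d["p"]),2),[round(float(x),3) for x in d["extent"]]) for d in search_frame(c,n)[:2]])
E
```

```text
pics
{'clock': 0.0, 'qpos': [1.146, 0.522, -0.036, 1.6, 0.021, 1.021, -0.113], 'qd': [-0.001, -0.0, -0.001, 0.001, 0.001, 0.0, -0.002], 'joint_efforts': [-0.002, -92.712, 1.979, -36.993, 0.018, 0.008, 0.0], 'position': [0.217, -0.586, 0.239], 'tool_rot': [-3.141, 0.0, 0.355], 'force': [-0.38, -0.343, 0.801], 'moment': [0.049, 0.037, -0.01], 'finger_force': 0.0, 'grip_width': 0.0854164144725903}
scene {'K': array([[424.0175738 ,   0.        , 280.41544677],
       [  0.        , 424.0175738 , 213.93303271],
       [  0.        ,   0.        ,   1.        ]]), 'rvec': array([ 2.25949976, -1.51510817,  0.38160169]), 'tvec': array([-0.06630236,  0.55410029,  0.72822675])}
scene lever_bar [(0.84, [0.594, 0.463, 0.714, 0.632])]
scene pusher_pointer [(0.61, [0.562, 0.493, 0.591, 0.544])]
scene post_grip [(0.64, [0.518, 0.506, 0.529, 0.528]), (0.5, [0.569, 0.489, 0.591, 0.537])]
scene marker_tip [(0.54, [0.521, 0.515, 0.53, 0.523])]
scene press [(0.78, [0.48, 0.446, 0.745, 0.686]), (0.41, [0.323, 0.655, 0.356, 0.68])]
scene frame_corner [(0.94, [0.559, 0.606, 0.68, 0.73])]
scene pusher [(0.58, [0.565, 0.495, 0.588, 0.544])]
top {'K': array([[416.09973979,   0.        , 281.47619619],
       [  0.        , 416.09973979, 215.28336754],
       [  0.        ,   0.        ,   1.        ]]), 'rvec': array([ 2.18531787, -2.17590473,  0.09211672]), 'tvec': array([0.13302385, 0.52245387, 1.13585428])}
top lever_bar [(0.85, [0.587, 0.373, 0.671, 0.567])]
top pusher_pointer [(0.63, [0.535, 0.442, 0.592, 0.481])]
top post_grip [(0.71, [0.466, 0.347, 0.671, 0.559]), (0.63, [0.543, 0.434, 0.596, 0.481])]
top marker_tip [(0.64, [0.548, 0.492, 0.644, 0.545])]
top press [(0.73, [0.465, 0.341, 0.674, 0.563])]
top frame_corner [(0.61, [0.551, 0.487, 0.648, 0.571])]
top pusher [(0.59, [0.538, 0.438, 0.594, 0.482])]
```

```bash
python3 - <<'E'
import cv2
a=cv2.imread("pics/s0.png");b=cv2.imread("pics/t0.png")
cv2.imwrite("pics/s0c.png",cv2.resize(a[165:325,230:430],None,fx=3.7,fy=3.7,interpolation=cv2.INTER_CUBIC))
cv2.imwrite("pics/t0c.png",cv2.resize(b[110:270,220:420],None,fx=3.7,fy=3.7,interpolation=cv2.INTER_CUBIC))
E
```

```text
(no output)
```

View pics/s0c.png

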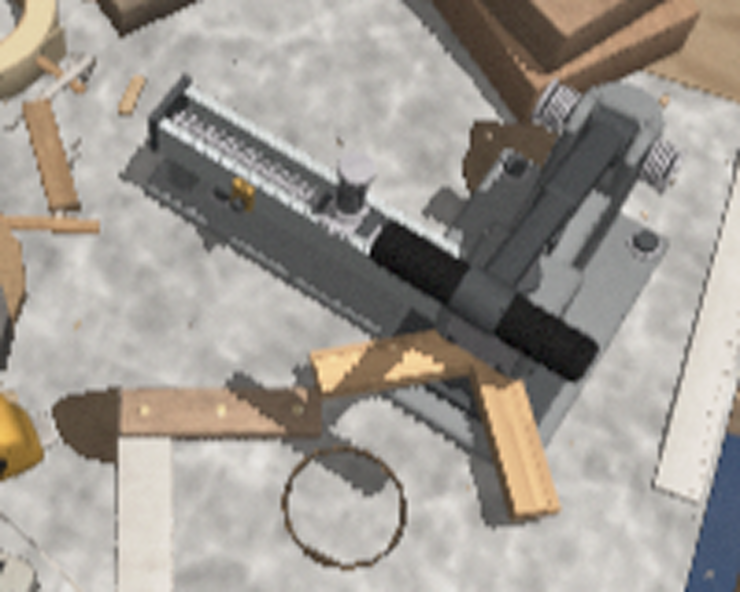

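View pics/t0c.png

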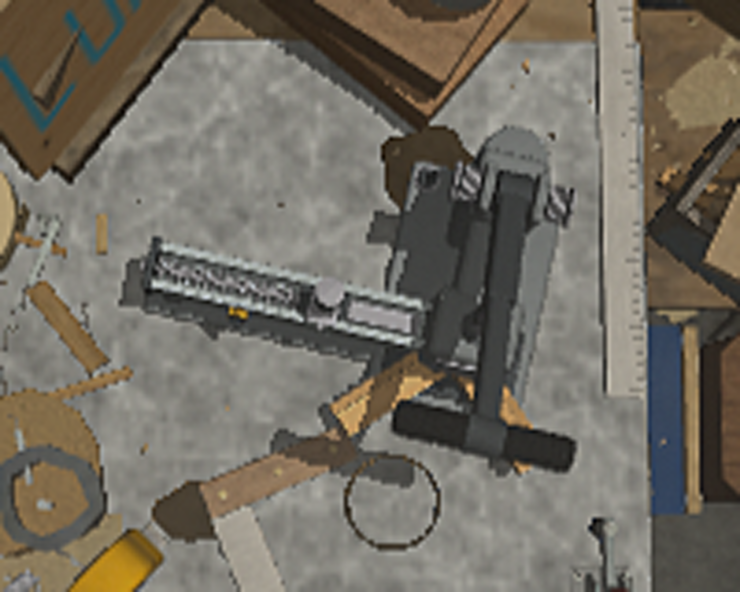

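View pics/t0.png

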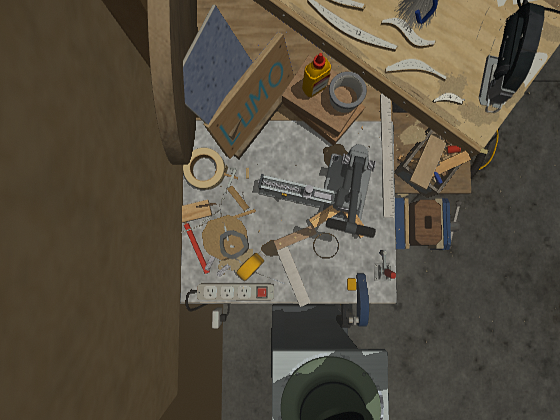

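```bash
cat > h.py <<'E'
import numpy as np, cv2
from scipy.optimize import least_squares
from workcell import camera_params
CP={c:camera_params(c) for c in ("scene","top")}
def proj(c,P):
    p=CP[c]; return cv2.projectPoints(np.asarray(P,float).reshape(-1,1,3),p["rvec"],p["tvec"],p["K"],None)[0].reshape(-1,2)
def world(q,P):
    c,s=np.cos(q[2]),np.sin(q[2]); P=np.atleast_2d(P)/1000.
    return P@np.array([[c,s,0],[-s,c,0],[0,0,1]])+[q[0],q[1],0]
E
cat > fit.py <<'E'
from h import *
off={"scene":(230,165),"top":(220,110)}
obs=[("scene",(-103,55,250),(388,243)),("scene",(-103,-55,250),(582,355)),("top",(-103,55,250),(400,418)),("top",(-103,-55,250),(568,452)),
("scene",(-20,105,139.5),(356,163)),("top",(-20,105,139.5),(328,290)),
("scene",(-37,240,92),(158,128)),("scene",(-3,240,92),(186,80)),("top",(-3,240,92),(157,240)),("top",(-37,240,92),(147,310))]
mk=[("scene",(242,183)),("top",(238,310))]
def res(v):
    r=[]
    for c,P,u in obs: r.append(proj(c,world(v,P))[0]-(np.array(u)/3.7+off[c]))
    for c,u in mk: r.append(proj(c,world(v,(v[4]*1000,105+1000*v[3],86)))[0]-(np.array(u)/3.7+off[c]))
    return np.concatenate(r)
s=least_squares(res,[0.6,0,0,0.05,-.04],loss="soft_l1")
print(s.x.round(4)); print(res(s.x).reshape(-1,2).round(1).tolist())
q=s.x; print("base px",proj("top",[[0,0,0],[.217,-.586,.239]]))
for n,P in dict(bar=(-103,0,250),stop=(-130,0,150),post=(-20,105,115),end=(-20,240,92)).items(): print(n,world(q,P)[0].round(4))
E
python3 fit.py
```

```text
[ 0.5775 -0.0437 -0.2035  0.0624 -0.0386]
[[-0.9, -0.2], [4.6, 3.6], [0.4, -0.6], [3.5, 0.4], [0.8, 1.8], [1.8, 0.4], [-4.5, -3.3], [-3.4, -1.2], [-2.3, -0.2], [-2.3, -6.6], [-0.0, 0.0], [0.0, -0.0]]
base px [[330.20708472 406.67492303]
 [608.52474374 346.53870045]]
bar [ 0.4766 -0.0229  0.25  ]
stop [ 0.4502 -0.0174  0.15  ]
post [0.5791 0.0632 0.115 ]
end [0.6064 0.1954 0.092 ]
```

```bash
cat > ov.py <<'E'
from h import *
import sys
q=[float(x) for x in sys.argv[1:4]]
S={}
for c,(f,x0,y0) in {"scene":("pics/s0.png",250,165),"top":("pics/t0.png",240,120)}.items():
    im=cv2.imread(f)
    g=im.max(2); m=(g<45).astype(np.uint8); n,l,st,ce=cv2.connectedComponentsWithStats(m[y0:y0+160,x0:x0+150])
    i=np.argsort(-st[1:,4])[:3]+1; print(c,[(st[k]+[x0,y0,0,0,0]).tolist() for k in i])
    im=cv2.resize(im[y0:y0+160,x0:x0+160],None,fx=2.5,fy=2.5,interpolation=cv2.INTER_CUBIC)
    segs=[((-103,55,250),(-103,-55,250)),((70,0,150),(-103,0,250)),((-37,30,85),(-37,240,85)),((-3,30,85),(-3,240,85)),((-37,240,92),(-3,240,92)),((-20,105,95),(-20,105,139.5)),
     ((-75,-60,0),(-75,60,0)),((-75,60,0),(115,60,0)),((115,60,0),(115,-60,0)),((115,-60,0),(-75,-60,0)),((-48,30,131),(-48,-30,131)),((-48,30,131),(5,30,131)),((-48,-30,131),(5,-30,131))]
    for a,b in segs:
        p=(proj(c,world(q,[a,b]))-[x0,y0]+.5)*2.5
        cv2.line(im,tuple(map(int,p[0])),tuple(map(int,p[1])),(0,0,255),1)
    S[c]=im
cv2.imwrite(sys.argv[4],np.hstack([S["scene"],S["top"]]))
E
python3 ov.py 0.5775 -0.0437 -0.2035 pics/ov1.png; python3 -c "
from h import *
for c in CP: print(c,(-cv2.Rodrigues(CP[c]['rvec'])[0].T@CP[c]['tvec']).round(3))"
```

```text
scene [[363, 245, 28, 23, 324], [330, 225, 27, 24, 303], [271, 198, 1, 7, 7]]
top [[326, 218, 21, 13, 148], [356, 225, 19, 12, 113], [348, 156, 8, 59, 85]]
scene [0.164 0.003 0.903]
top [0.427 0.138 1.175]
```

View pics/ov1.png

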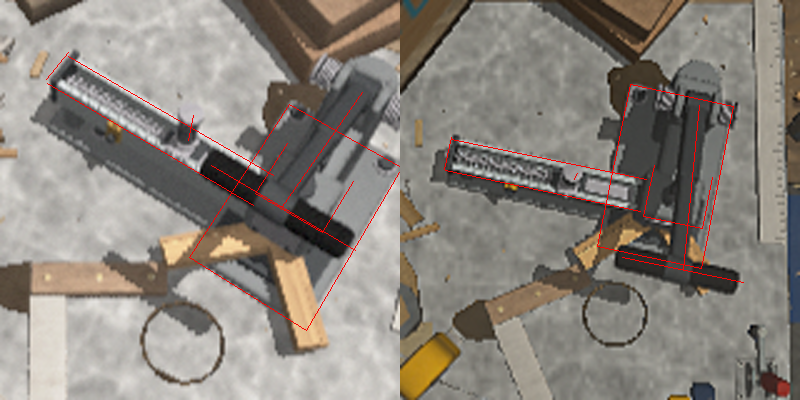

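```bash
cat > fit2.py <<'E'
from h import *
obs=[("scene",(-103,0,250),(360.5,246.5)),("top",(-103,0,250),(350.5,227.5)),
("scene",(-20,105,139.5),(326,208.5)),("top",(-20,105,139.5),(308.8,188.5)),
("scene",(-20,240,92),(275.,193)),("top",(-20,240,92),(260.5,181.6))]
mk=[("scene",(295.4,215)),("top",(284.3,193.8))]
def res(v):
    r=[proj(c,world(v,P))[0]-u for c,P,u in obs]
    r+=[proj(c,world(v,(v[4]*1000,105+1000*v[3],87)))[0]-u for c,u in mk]
    return np.concatenate(r)
s=least_squares(res,[0.6,0,0,0.05,-.04]); q=s.x
print(q.round(4)); print(res(q).reshape(-1,2).round(1).tolist())
for n,P in dict(bar=(-103,0,250),stop=(-130,0,150),post=(-20,105,115),end=(-20,240,92)).items(): print(n,world(q,P)[0].round(4))
E
python3 fit2.py; 
```

```text
[ 0.5767 -0.0427 -0.2139  0.0607 -0.0403]
[[0.6, 0.6], [1.3, 0.2], [0.6, 2.1], [1.2, 0.2], [-2.4, -2.9], [-2.0, -1.3], [-0.0, -0.3], [0.2, 0.3]]
bar [ 0.476  -0.0208  0.25  ]
stop [ 0.4496 -0.0151  0.15  ]
post [0.5794 0.0642 0.115 ]
end [0.6081 0.1961 0.092 ]
```

```bash
cat > to.py <<'E'
import sys
from h import *
from scipy.spatial.transform import Rotation as R
from workcell import status
def units(x,y,z,yaw):
    s=status.observe(); Rm=R.from_euler('xyz',s["tool_rot"])
    d=Rm.inv().apply(np.array([x,y,z])-s["position"])/.06
    tw=-np.degrees((yaw-s["tool_rot"][2]+np.pi)%(2*np.pi)-np.pi)/8
    return d.round(3),round(tw,3)
if __name__=="__main__":
    v=[float(a) for a in sys.argv[1:]]
    for i in range(0,len(v),4): print(v[i:i+4],*units(*v[i:i+4]))
E
python3 to.py .217 -.586 .40 .355 .476 -.021 .40 -.214
```

```text
[0.217, -0.586, 0.4, 0.355] [-1.000e-03 -2.000e-03 -2.678e+00] -0.001
[0.476, -0.021, 0.4, -0.214] [ 7.318 -7.332 -2.678] 4.074
```

```bash
python3 -m creep '[[0,0,-1,0,1],[0,0,-2,0,1],[0.4,-0.4,-2.7,1,1],[1,-1,-2.7,2,1],[1.6,-1.6,-2.7,3,1]]'; python3 to.py .50 0.02 .40 -.214
```

```text
clock: 1.42
position: [0.2742, -0.4613, 0.4017]
tool_rot: [3.141, -0.001, -0.069]
force: [1.8, 0.3, 0.4]
grip_width: 0.0858
finger_force: 0.0
[0.5, 0.02, 0.4, -0.214] [ 3.2   -8.263  0.025] 1.038
```

```bash
python3 -m creep '[[0.3,-0.9,0,0.5,1],[0.65,-1.8,0,1.04,1],[1,-2.7,0,1.04,1],[1.35,-3.6,0,1.04,1],[1.7,-4.5,0,1.04,1]]'>/dev/null; python3 to.py .50 0.02 .40 -.214
```

```text
[0.5, 0.02, 0.4, -0.214] [ 0.984 -3.924  0.026] 0.033
```

```bash
python3 -m creep '[[0.25,-0.95,0,0,1],[0.5,-1.9,0,0,1],[0.75,-2.9,0,0,1],[0.98,-3.9,0,0,1],[0.98,-3.9,0,0,1]]'; python3 - <<'E'
from h import *
from workcell import *
import json
s=status.observe(); im=grab_frame("wrist"); cv2.imwrite("pics/w1.png",im)
json.dump({k:np.asarray(s[k]).tolist() for k in("position","tool_rot","qpos")},open("w1.json","w"))
p=camera_params("wrist");print(p);np.savez("wc.npz",**p)
for n in ("lever_bar","pusher_pointer","post_grip","marker_tip"):
    print(n,[(round(float(d["p"]),2),(np.array(d["extent"])*[560,420,560,420]).round(1)) for d in search_frame("wrist",n)[:2]])
E
```

```text
clock: 2.68
position: [0.4998, 0.0212, 0.401]
tool_rot: [-3.14, 0.001, -0.203]
force: [-0.7, -0.7, -1.3]
grip_width: 0.0856
finger_force: 0.0
{'K': array([[356.73981034,   0.        , 283.5782656 ],
       [  0.        , 356.73981034, 208.48238494],
       [  0.        ,   0.        ,   1.        ]]), 'tool_from_camera': array([[-8.35612405e-04, -9.51057602e-01, -3.09012524e-01,
         7.73625785e-02],
       [ 9.99999634e-01, -8.51903444e-04, -8.22065462e-05,
         7.08881292e-04],
       [-1.85065673e-04, -3.09012480e-01,  9.51057965e-01,
        -1.34274669e-01],
       [ 0.00000000e+00,  0.00000000e+00,  0.00000000e+00,
         1.00000000e+00]])}
lever_bar [(0.47, array([220. ,  91.7, 290.2, 113.5]))]
pusher_pointer [(0.72, array([218.9,  90.3, 294.3, 112.8]))]
post_grip [(0.95, array([217.3,  91.5, 290.7, 113.9]))]
marker_tip [(0.63, array([182.9, 113.3, 192.4, 123.7]))]
```

View pics/w1.png

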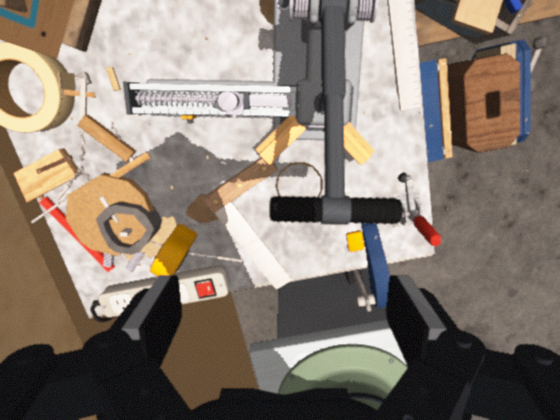

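```bash
cat >> h.py <<'E'
from scipy.spatial.transform import Rotation as R
WC=camera_params("wrist")
def wproj(s,P):
    T=np.eye(4); T[:3,:3]=R.from_euler('xyz',s["tool_rot"]).as_matrix(); T[:3,3]=s["position"]
    M=np.linalg.inv(T@WC["tool_from_camera"]); X=np.atleast_2d(P)@M[:3,:3].T+M[:3,3]; u=X@WC["K"].T
    return u[:,:2]/u[:,2:]
E
cat > fit3.py <<'E'
from h import *
import json
from fit2 import obs,mk
S=json.load(open("w1.json"))
wo=[((-103,55,250),(270,209)),((-103,-55,250),(402,210)),((-20,105,139.5),(231,101)),((-20,240,92),(129,99.5))]
wm=(188,117)
def res(v):
    r=[.5*(proj(c,world(v,P))[0]-u) for c,P,u in obs]
    r+=[.5*(proj(c,world(v,(v[4]*1000,105+1000*v[3],87)))[0]-u) for c,u in mk]
    r+=[wproj(S,world(v,P))[0]-u for P,u in wo]+[wproj(S,world(v,(v[4]*1000,105+1000*v[3],87)))[0]-wm]
    return np.concatenate(r)
s=least_squares(res,[0.6,0,0,0.05,-.04]); q=s.x
print(q.round(4)); print(res(q).reshape(-1,2).round(1).tolist())
for n,P in dict(bar=(-103,0,250),stop=(-130,0,150),post=(-20,105,115),end=(-20,240,92)).items(): print(n,world(q,P)[0].round(4))
E
python3 fit3.py
```

```text
[ 0.5767 -0.0427 -0.2139  0.0607 -0.0403]
[[0.6, 0.6], [1.3, 0.2], [0.6, 2.1], [1.2, 0.2], [-2.4, -2.9], [-2.0, -1.3], [-0.0, -0.3], [0.2, 0.3]]
bar [ 0.476  -0.0208  0.25  ]
stop [ 0.4496 -0.0151  0.15  ]
post [0.5794 0.0642 0.115 ]
end [0.6081 0.1961 0.092 ]
[ 0.5742 -0.0442 -0.2245  0.0598 -0.0406]
[[0.2, 0.9], [0.7, 0.6], [0.5, 1.4], [0.9, 0.4], [-0.8, -1.3], [-0.6, -0.7], [0.4, 0.3], [0.5, 0.4], [3.3, -0.1], [1.8, 1.5], [-0.8, 0.4], [-6.8, -1.5], [-0.3, -0.0]]
bar [ 0.4737 -0.0212  0.25  ]
stop [ 0.4474 -0.0152  0.15  ]
post [0.578  0.0627 0.115 ]
end [0.6081 0.1943 0.092 ]
```

```bash
sed -i 's/(-20,240,92)/(-20,232,92)/' fit2.py fit3.py; python3 fit3.py | tail -6; python3 to.py .4725 -.021 .40 -.214 .4725 -.021 .275 -.214
```

```text
[ 0.5749 -0.0427 -0.2203  0.0584 -0.0403]
[[-0.0, 0.6], [0.5, 0.5], [0.2, 1.3], [0.6, 0.3], [0.3, -0.5], [-0.9, -0.6], [0.4, 0.3], [0.5, 0.4], [1.9, -0.4], [0.5, 0.7], [-2.3, 0.4], [-1.3, -0.9], [-0.3, -0.0]]
bar [ 0.4744 -0.0202  0.25  ]
stop [ 0.4481 -0.0143  0.15  ]
post [0.5784 0.0642 0.115 ]
end [0.6061 0.1881 0.092 ]
[0.4725, -0.021, 0.4, -0.214] [-0.3    0.692  0.024] 0.021
[0.4725, -0.021, 0.275, -0.214] [-0.301  0.691  2.107] 0.021
```

```bash
python3 -m creep '[[-0.3,0.69,0,0,0],[-0.3,0.69,0.8,0,0],[-0.3,0.69,1.6,0,0],[-0.3,0.69,1.95,0,0],[-0.3,0.69,1.95,0,0]]'; python3 to.py .474 -.0205 .285 -.22
```

```text
clock: 3.55
position: [0.4721, -0.0207, 0.2836]
tool_rot: [3.141, 0.002, -0.211]
force: [-0.1, -1.0, 0.8]
grip_width: -0.0
finger_force: 0.0
[0.474, -0.0205, 0.285, -0.22] [ 0.031 -0.01  -0.023] 0.067
```

```bash
python3 -m creep '[[0.03,0,0.25,0,0],[-0.07,0,0.45,0,0],[-0.16,0,0.64,0,0],[-0.24,0,0.85,0,0],[-0.3,0,1.04,0,0]]'
```

```text
clock: 4.18
position: [0.4546, -0.016, 0.2216]
tool_rot: [3.142, 0.0, -0.209]
force: [-4.4, 1.5, 7.8]
grip_width: -0.0001
finger_force: 3.9
```

```bash
python3 -m creep '[[-0.05,0,0.22,0,0],[-0.08,0,0.43,0,0],[-0.1,0,0.65,0,0],[-0.11,0,0.8,0,0],[-0.11,0,0.8,0,0]]'
```

```text
clock: 4.8
position: [0.4481, -0.0146, 0.1734]
tool_rot: [3.141, 0.001, -0.209]
force: [-5.7, 1.7, 7.7]
grip_width: -0.0002
finger_force: 4.2
```

```bash
python3 -m creep '[[0,0,0.04,0,0],[0,0,0.07,0,0],[0,0,0.1,0,0],[0,0,0.1,0,0]]'
```

```text
clock: 5.3
position: [0.4482, -0.0146, 0.1691]
tool_rot: [3.141, -0.0, -0.209]
force: [-17.4, 1.1, 45.6]
grip_width: 0.0002
finger_force: 23.2
```

```bash
python3 -m creep '[[0,0,-0.2,0,0],[0.03,0,-0.5,0,0],[0.1,0,-0.9,0,0],[0.25,0,-1.35,0,0],[0.45,0,-1.8,0,0]]' && python3 -m creep '[[0,0,-0.3,0,0],[0,0,-0.8,0,0.3],[0,0,-1.5,0,1],[0,0,-2.2,0,1],[0,0,-2.2,0,1]]'; python3 - <<'E'
from h import *
from workcell import *
a=grab_frame("scene"); cv2.imwrite("pics/s1.png",a)
im=grab_frame("wrist"); cv2.imwrite("pics/w2.png",im)
b=cv2.imread("pics/s0.png"); d=cv2.absdiff(a,b).max(2)[170:325,250:430]; print((d>30).sum())
cv2.imwrite("pics/c2.png",np.hstack([cv2.resize(a[165:325,250:410],(400,400)),cv2.resize(im,(400,300))[:,:].copy() if 0 else cv2.copyMakeBorder(cv2.resize(im,(400,300)),0,100,0,0,0)]))
E
python3 to.py .5784 .0642 .40 -.2203
```

```text
clock: 5.92
position: [0.4756, -0.0205, 0.277]
tool_rot: [-3.141, -0.001, -0.209]
force: [1.0, 1.0, -0.8]
grip_width: 0.0
finger_force: 0.0
clock: 6.55
position: [0.476, -0.0203, 0.4104]
tool_rot: [-3.141, -0.005, -0.21]
force: [0.2, 0.0, -1.0]
grip_width: 0.0723
finger_force: 0.0
21419
[0.5784, 0.0642, 0.4, -0.2203] [ 1.392 -1.739  0.127] 0.077
```

View pics/c2.png

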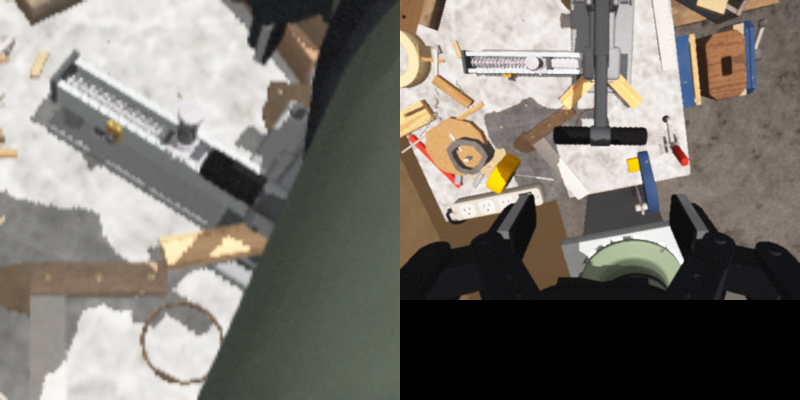

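```bash
python3 -c "
from h import *
q=[.5749,-.0427,-.2203]
print(world(q,[[0,135,270],[-20,105,175]]).round(4))
import subprocess
for p in world(q,[[0,135,400],[0,135,270]]): print(subprocess.run(['python3','to.py',*map(str,p),'-.2203'],capture_output=True,text=True).stdout)"
```

```text
[[0.6044 0.089  0.27  ]
 [0.5783 0.0641 0.175 ]]
[0.6044005216362774, 0.08903731143145259, 0.4, -0.2203] [ 1.729 -2.234  0.127] 0.077

[0.6044005216362774, 0.08903731143145259, 0.27, -0.2203] [ 1.728 -2.234  2.294] 0.077
```

```bash
python3 -m creep '[[0.6,-0.8,0,0.08,1],[1.2,-1.6,0,0.08,1],[1.73,-2.23,0.3,0.08,1],[1.73,-2.23,1.2,0.08,1],[1.73,-2.23,1.8,0.08,1]]' && python3 -m creep '[[0,0,0.4,0,1],[0,0,0.49,0,1],[0,0,0.49,0,1]]'; python3 - <<'E'
from h import *
from workcell import *
import json
s=status.observe(); im=grab_frame("wrist"); cv2.imwrite("pics/w3.png",im)
json.dump({k:np.asarray(s[k]).tolist() for k in("position","tool_rot","qpos")},open("w3.json","w"))
for n in ("pusher_pointer","marker_tip"):
    print(n,[(round(float(d["p"]),2),(np.array(d["extent"])*[560,420,560,420]).round(1)) for d in search_frame("wrist",n)[:2]])
q=[.5749,-.0427,-.2203]
print(wproj(s,world(q,[[-20,105,139.5],[-40,105,88],[-40,163.4,88],[-37,240,92]])).round(1).tolist())
E
```

```text
clock: 7.28
position: [0.6035, 0.0892, 0.2959]
tool_rot: [3.14, 0.004, -0.219]
force: [0.1, 0.4, -1.2]
grip_width: 0.0852
finger_force: 0.0
clock: 7.65
position: [0.6045, 0.089, 0.2705]
tool_rot: [3.142, 0.0, -0.22]
force: [-0.4, -0.7, 1.0]
grip_width: 0.0853
finger_force: 0.0
pusher_pointer [(0.87, array([294.3, 190.6, 383.9, 230.2]))]
marker_tip []
[[320.6, 221.9], [314.5, 223.0], [252.8, 223.0], [170.3, 221.6]]
```

View pics/w3.png

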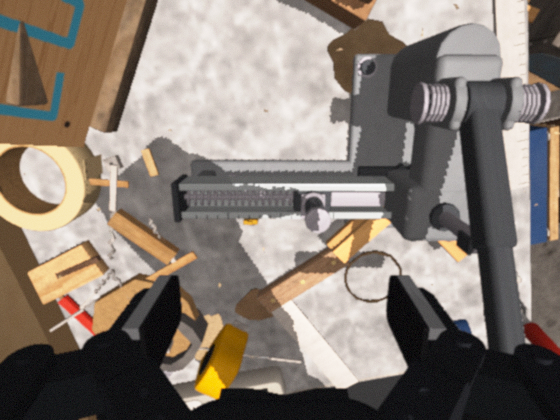

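```bash
python3 - <<'E'
import cv2
im=cv2.imread("pics/w3.png")
cv2.imwrite("pics/w3c.png",cv2.resize(im[180:240,238:338],None,fx=8,fy=8,interpolation=cv2.INTER_CUBIC))
E
```

```text
(no output)
```

View pics/w3c.png

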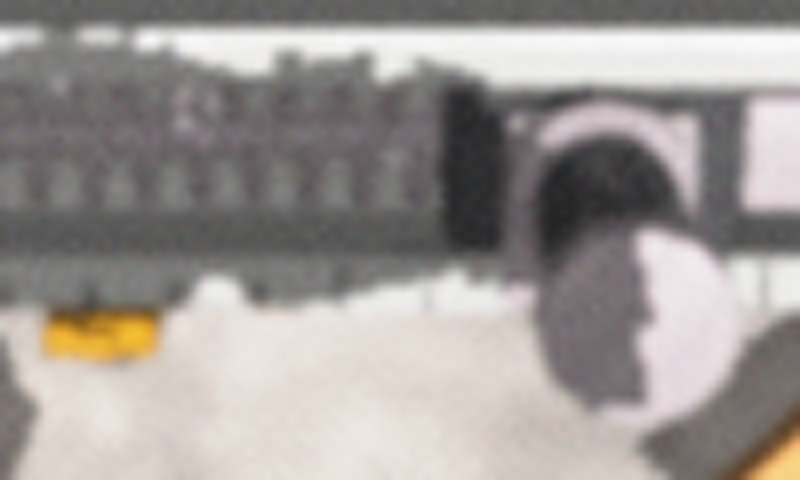

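```bash
cat >> h.py <<'E'
def wback(s,u,z):
    T=np.eye(4); T[:3,:3]=R.from_euler('xyz',s["tool_rot"]).as_matrix(); T[:3,3]=s["position"]
    M=T@WC["tool_from_camera"]; d=M[:3,:3]@np.linalg.inv(WC["K"])@[u[0],u[1],1]; o=M[:3,3]
    return o+d*(z-o[2])/d[2]
def topress(q,P):
    c,s=np.cos(q[2]),np.sin(q[2]); d=np.asarray(P)[:2]-q[:2]; return np.array([c*d[0]+s*d[1],-s*d[0]+c*d[1]])*1000
E
python3 - <<'E'
from h import *
import json
S=json.load(open("w3.json")); q=[.5749,-.0427,-.2203]
cap=wback(S,(317.3,220.2),.1395); print(cap,topress(q,cap))
for z in(.08,.088): m=wback(S,(250.2,221.5),z); print(m,topress(q,m))
E
python3 to.py .578 .067 .27 -.2203 
```

```text
[0.58029718 0.06637369 0.1395    ] [-18.56830391 107.61699113]
[0.57091912 0.12892757 0.08      ] [-41.38913187 166.60975298]
[0.57360262 0.12750927 0.088     ] [-38.46055693 165.81213461]
[0.578, 0.067, 0.27, -0.2203] [-0.357  0.455  0.023] -0.002
```

```bash
python3 to.py .580 .0664 .27 -.2203 .580 .0664 .107 -.2203
```

```text
[0.58, 0.0664, 0.27, -0.2203] [-0.322  0.458  0.023] -0.002
[0.58, 0.0664, 0.107, -0.2203] [-0.325  0.459  2.74 ] -0.002
```

```bash
python3 -m creep '[[-0.32,0.46,0,0,1],[-0.32,0.46,0.7,0,1],[-0.32,0.46,1.5,0,1],[-0.32,0.46,2.2,0,1],[-0.32,0.46,2.5,0,1]]' && python3 -m creep '[[0,0,0.23,0,1],[0,0,0.23,0,1]]' ; python3 to.py .580 .0664 .107 -.2203
```

```text
clock: 8.43
position: [0.5793, 0.0661, 0.1193]
tool_rot: [3.141, 0.001, -0.22]
force: [0.4, -0.5, 1.4]
grip_width: 0.0854
finger_force: 0.0
clock: 8.68
position: [0.5799, 0.0663, 0.1069]
tool_rot: [-3.142, -0.0, -0.22]
force: [-0.1, -0.4, -0.8]
grip_width: 0.0853
finger_force: 0.0
[0.58, 0.0664, 0.107, -0.2203] [ 0.001 -0.003 -0.001] -0.001
```

Close at moderate force.

```bash
python3 -m creep '[[0,0,0,0,0.6],[0,0,0,0,0.3],[0,0,0,0,0],[0,0,0,0,0],[0,0,0,0,0]]' 60 && python3 -m creep '[[0,0,0,0,0],[0,0,0,0,0],[0,0,0,0,0],[0,0,0,0,0],[0,0,0,0,0]]'
```

```text
clock: 9.3
position: [0.58, 0.0667, 0.1071]
tool_rot: [-3.141, -0.001, -0.22]
force: [-1.0, 2.8, 5.6]
grip_width: 0.0184
finger_force: 58.0
clock: 9.93
position: [0.58, 0.0667, 0.1072]
tool_rot: [-3.141, -0.001, -0.22]
force: [-0.3, 2.8, 5.6]
grip_width: 0.0181
finger_force: 58.1
```

```bash
python3 -m creep '[[0,0,0,0,0.5],[0,0,-0.02,0,0.5],[0,0,-0.05,0,0.5],[0,0,-0.05,0,0],[0,0,-0.05,0,0]]' 60 && python3 -m creep '[[0,0,0,0,0],[0,0,0,0,0],[0,0,0,0,0],[0,0,0,0,0]]'
```

```text
clock: 10.55
position: [0.5799, 0.0667, 0.1099]
tool_rot: [-3.141, -0.0, -0.22]
force: [0.2, 3.8, 3.9]
grip_width: 0.0187
finger_force: 58.3
clock: 11.05
position: [0.5799, 0.0667, 0.1099]
tool_rot: [-3.141, -0.0, -0.22]
force: [0.5, 4.5, 5.0]
grip_width: 0.0186
finger_force: 58.3
```

```bash
python3 -m creep '[[0,-0.12,0,0,0],[0,-0.3,0,0,0],[0,-0.48,0,0,0],[0,-0.66,0,0,0],[0,-0.83,0,0,0]]' 80 && python3 -m creep '[[0,0,0,0,0],[0,0,0,0,0]]'; python3 - <<'E'
from h import *
from workcell import *
import json
s=status.observe(); q=[.5749,-.0427,-.2203]
print(topress(q,s["position"])-topress(q,[.5799,.0667]))
a=grab_frame("scene");cv2.imwrite("pics/s2.png",a);b=grab_frame("wrist");cv2.imwrite("pics/w4.png",b)
for n in ("pusher_pointer","marker_tip","pusher"):
  for c in ("scene","wrist"):
    print(c,n,[(round(float(d["p"]),2),(np.array(d["extent"])*[560,420,560,420]).round(1)) for d in search_frame(c,n)[:2]])
cv2.imwrite("pics/c4.png",np.hstack([cv2.resize(a[180:240,265:325],(400,400),interpolation=cv2.INTER_CUBIC),cv2.copyMakeBorder(cv2.resize(b,(400,300)),0,100,0,0,0)]))
E
```

```text
clock: 11.68
position: [0.5904, 0.1132, 0.1099]
tool_rot: [3.139, 0.0, -0.222]
force: [-4.7, -8.7, 12.5]
grip_width: 0.0183
finger_force: 77.6
clock: 11.92
position: [0.5904, 0.1131, 0.1099]
tool_rot: [3.139, 0.0, -0.222]
force: [-4.5, -7.8, 11.8]
grip_width: 0.0181
finger_force: 78.0
[ 0.111767   47.54976012]
scene pusher_pointer []
wrist pusher_pointer [(0.74, array([251. , 239.7, 423.6, 344.9]))]
scene marker_tip []
wrist marker_tip []
scene pusher []
wrist pusher [(0.92, array([248.7, 240.6, 420.6, 351.7]))]
```

View pics/c4.png

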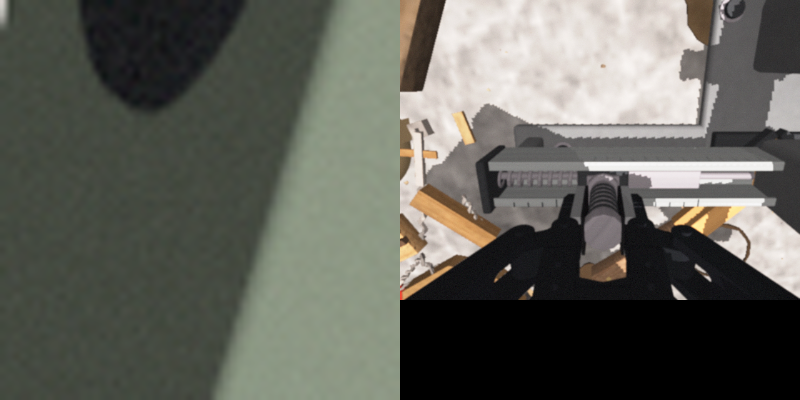

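```bash
python3 -m creep '[[0,-0.08,0,0,0],[0,-0.15,0,0,0],[0,-0.19,0,0,0],[0,-0.19,0,0,0]]' 80 ; python3 - <<'E'
from h import *
from workcell import *
import json
s=status.observe(); q=[.5749,-.0427,-.2203]
print(topress(q,s["position"]),topress(q,s["position"])-topress(q,[.5799,.0667]))
a=grab_frame("top");cv2.imwrite("pics/t2.png",a);b=grab_frame("wrist");cv2.imwrite("pics/w5.png",b)
for n in ("pusher_pointer","marker_tip"):
  for c in ("top","wrist"):
    print(c,n,[(round(float(d["p"]),2),(np.array(d["extent"])*[560,420,560,420]).round(1)) for d in search_frame(c,n)[:2]])
cv2.imwrite("pics/c5.png",np.hstack([cv2.resize(a[160:220,250:310],(400,400),interpolation=cv2.INTER_CUBIC),cv2.resize(b[180:330,210:360],(400,400),interpolation=cv2.INTER_CUBIC)]))
E
```

```text
clock: 12.82
position: [0.5929, 0.1241, 0.1099]
tool_rot: [3.139, 0.0, -0.222]
force: [-5.5, -7.6, 12.2]
grip_width: 0.0176
finger_force: 78.0
[-18.89321268 166.72386117] [ 0.13397629 58.8752354 ]
top pusher_pointer []
wrist pusher_pointer [(0.95, array([249.2, 239.6, 420.8, 346.7]))]
top marker_tip []
wrist marker_tip []
```

View pics/c5.png

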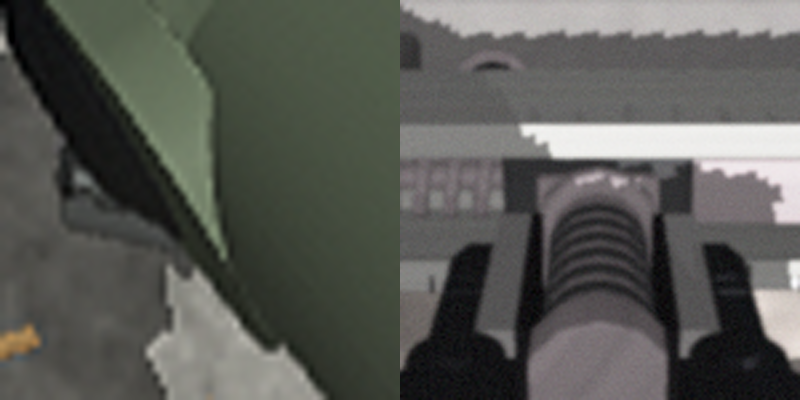

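```bash
python3 - <<'E'
from h import *
import json
def brass(f,x0,x1,y0,y1):
    im=cv2.imread(f)[y0:y1,x0:x1].astype(int); m=(im[...,2]-im[...,0]>45)
    print(f,"x0",x0,"y0",y0)
    for r,row in enumerate(m):
        if row.any(): print(y0+r,''.join('#' if v else '.' for v in row))
brass("pics/s0.png",286,306,205,226); brass("pics/w3.png",240,264,214,228)
q=[.5749,-.0427,-.2203]; S=json.load(open("w3.json"))
P=world(q,[[-40,105+d,z] for z in (88,62) for d in (51.5,58.5,65.5)])
print(proj("scene",P).round(1).tolist(), wproj(S,P).round(1).tolist())
E
```

```text
pics/s0.png x0 286 y0 205
213 .......###..........
214 .......####.........
215 .......######.......
216 .......######.......
217 .......######.......
218 ...........#........
219 ...........#........
220 ...........#........
221 ...........#........
pics/w3.png x0 240 y0 214
219 ....##############......
220 ...###############......
221 ...###############......
222 ...###############......
223 ...###############......
224 ...###############......
225 .........###............
[[298.9, 216.8], [296.2, 215.2], [293.5, 213.5], [298.3, 222.2], [295.7, 220.6], [293.1, 219.0]] [[260.1, 223.0], [252.7, 223.0], [245.3, 223.0], [261.7, 214.1], [254.8, 214.1], [247.9, 214.1]]
```

```bash
python3 -m creep '[[0,0,0,0,0],[0,0,0,0,0],[0,0,0,0,0],[0,0,0,0,0]]' && python3 -c "
from workcell import bot
print(bot.job_done())"
```

```text
clock: 13.62
position: [0.5929, 0.1239, 0.1099]
tool_rot: [3.139, 0.0, -0.222]
force: [-5.4, -8.4, 12.5]
grip_width: 0.0183
finger_force: 78.0
the job is handed in; nothing more can be done
None
```

The job is handed in, with no verdict returned: I pressed the lever to its stop (about 46 N at the fingertips) and let it back up, then pulled the pusher out about 59 mm and am holding it there by the post; by my measurements that puts the pointer within about 1 mm of the clip's tip (good to about 2 mm), but the arm hid both from the cameras at the end, so I did not see them level.

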